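# Clamp the mould chamber lid in crisscross passes

## Robot

A 6-joint arm with a two-finger parallel gripper is mounted at the origin on the work surface. World frame = base frame: x ahead of the robot, y to its left, z up, the work surface at z = 0. Lengths are in mm, angles in rad, forces in N, time in s.
With the tool pointing down it reaches from about 275 to 1000 mm from the base axis. Payload 8.4 kg.
Tool frame: the origin (TCP) lies at the very end of the fingers, on their centre line; the grasp point (between the pads) lies 19 mm behind it (r.tcp_to_grasp is the distance from the TCP to the grasp point, in mm); z points along the fingers, y is the line along which they close (so a half turn about z gives the same grasp; the last joint's range is limited). The gripper opens to 85 mm and grips with 20 to 120 N. Pads are 22 mm wide; open, the fingers measure 114 mm over their backs; the gripper's body (76 mm by 85 mm) begins 54 mm behind the grasp point. The pads swing forward as they close: fully open they stand 13 mm farther back than shut.
Start: joints at [-1.273, 0.353, 1.633, -0, 1.155, -0.002], TCP at [184.579, -597.125, 231.281] pointing down, gripper open.
Joint ranges: [-2.63, 2.63], [-0.92, 2.1], [0.06, 2.66], [-1.3, 4.44], [0, 2.69], [-3.02, 3.02]. Speed limits (rad/s): [2.22, 2.22, 2.79, 3.14, 3.14, 3.14].

## Interface

Orientations are given as [roll, pitch, yaw] about the fixed x, y, z axes, in that order (R = Rz(yaw) Ry(pitch) Rx(roll)).
In Python, from rig import r gives the robot as it stands. The module is installed in compiled form; this text tells all that it offers.
- The arm moves only by the tool play_rows, never from a script. Its argument "rows" is a list of rows, each an object with "dp": the shift along the tool's x, y, z in units of 40 mm (1.0 is 40 mm), a list of three; "turn": the turn, a rotation vector about the tool's x, y, z in units of 6 degrees (1.0 is 6 degrees), a list of three; "fingers": the closure, from 0 (fully open) to 1 (shut). In form: [{"dp": [tx, ty, tz], "turn": [wx, wy, wz], "fingers": fingers}, ...]. A call has 1 to 5 rows; each row shifts and turns the commanded pose from where the row before left it, along the tool's axes as they then stand; what a row does not reach is not made up. A row lasts 1/12 s, in which the tool goes at most 41.7 mm and 7.16 degrees, less where a joint would pass 70% of its speed; a pose out of reach is approached as far as the arm can. A call is refused whole if a number of a shift passes 1 or a number of a turn 1, either way. A call with a gripper value outside its range is refused whole. The fingers move at their own pace and stop on an object; "force" is the grip in N (left out, the last holds). Time passes only in rows, so rows that do not move let the fingers close. It gives the time, the measured TCP pose, the force, the opening and the grip force at its end, in the units of the state.
- r.sense(): the state, without advancing time (a new reading comes with each control period).
- r.grab_frame(name): name is "scene" or "top" or "wrist"; returns a dict with "pixels" (420x560x3 uint8, red, green, blue), "fx", "fy", "cx", "cy" (pixels), "pose" (4x4, takes a point from camera to world coordinates). Camera axes: x right, y down, z forward; pixel columns grow to the right and rows downward; lengths in mm; the calibration is good to about 2 mm. The wrist camera is an equidistant fisheye: a pixel r from the principal point sees the ray r / f radians off the axis. A picture is of the moment at which its call begins. There is no depth.
- r.sign_off(): hands the job in; it is judged then, once.
The state is a dict: "clock": time; "qpos": joint angles; "qvel": joint speeds; "joint_efforts": joint torques, N m; "eef_pos": TCP position; "tcp_rot": TCP orientation; "contact_force": force on the tool from outside, world axes, zero at the start; "wrist_torque": the same for the moment, N m; "opening": opening from 0.0 (shut) to 1.0 (fully open); "grasp_force": force on a finger pad.
Only numpy, scipy, OpenCV 4.12 (cv2) and the standard library are available. Lean on these libraries where they do the work, as an engineer would, in place of code of your own. Each camera call takes 0.05 s, during which the arm holds its last target. There are 200 camera calls.

## Task

The lid of the grey mould chamber is being clamped down: the two black knobs are already half tight, the two red ones are still loose. Finish the first pass by turning both red knobs clockwise to half tight (bar at 45 degrees), leaving the black ones as they are; then make the final pass over all four, turning each clockwise until its bar points at the centre of the lid. In the final pass work crisscross: after the first knob do the one opposite, and only then the other pair.

Things in the scene. Friction and masses are not known exactly. Their poses are not given: they have to be found in the camera images.
- chamber: Grey round vacuum chamber fixed to the bench, any yaw; 228 mm aluminium lid, top 85 mm up, green glass port in the middle. Four knobs on it: 44 mm disc, top 99 mm up, with an upright bar 42 mm long, 14 mm thick, top 129 mm up; pinch its long sides 122 mm up. Origin: centre of the underside, on the bench; z up. The blue chamber with a plain steel lid and hex bolts is not part of the job.
- red1 (a joint): Turn of the red bar knob 75 mm from the lid's centre along the chamber's +x, opposite red2; starts loose, 0 to 0.2. Rad, clockwise from above counts up: 0 loose (bar square to the line to the lid's centre), 0.785 half tight, 1.57 tight (bar points at the centre, white-lined end inwards); stops at 0 and 1.75; friction 0.07 N m, no spring. World yaw of the bar = chamber yaw + pi/2 - turn.
- red2 (a joint): Turn of the red bar knob 75 mm from the lid's centre along the chamber's -x, opposite red1; starts loose, 0 to 0.2. Rad, clockwise from above counts up: 0 loose (bar square to the line to the lid's centre), 0.785 half tight, 1.57 tight (bar points at the centre, white-lined end inwards); stops at 0 and 1.75; friction 0.07 N m, no spring. World yaw of the bar = chamber yaw + 3pi/2 - turn.
- black1 (a joint): Turn of the black bar knob 75 mm from the lid's centre along the chamber's +y, opposite black2; starts half tight, 0.7 to 0.87. Rad, clockwise from above counts up: 0 loose (bar square to the line to the lid's centre), 0.785 half tight, 1.57 tight (bar points at the centre, white-lined end inwards); stops at 0 and 1.75; friction 0.07 N m, no spring. World yaw of the bar = chamber yaw + pi - turn.
- black2 (a joint): Turn of the black bar knob 75 mm from the lid's centre along the chamber's -y, opposite black1; starts half tight, 0.7 to 0.87. Rad, clockwise from above counts up: 0 loose (bar square to the line to the lid's centre), 0.785 half tight, 1.57 tight (bar points at the centre, white-lined end inwards); stops at 0 and 1.75; friction 0.07 N m, no spring. World yaw of the bar = chamber yaw + 2pi - turn.

How it is judged (in metres and radians):
On the way, in this order (a step that is already met when the one before it is completed fails the run):
1. first pass finished: both red knobs half tight (0.57 to 1.02), the black ones still half tight (value of joint red1 between 0.57 and 1.02 rad and value of joint red2 between 0.57 and 1.02 rad and value of joint black1 between 0.57 and 1.02 rad and value of joint black2 between 0.57 and 1.02 rad), for 0.2 s.
2. final pass, first pair: two opposite knobs fully tight (above 1.37) while the other two are still half tight (0.57 to 1.02) (((value of joint each of red1, red2 above 1.37 rad and value of joint black1 between 0.57 and 1.02 rad and value of joint black2 between 0.57 and 1.02 rad) or (value of joint each of black1, black2 above 1.37 rad and value of joint red1 between 0.57 and 1.02 rad and value of joint red2 between 0.57 and 1.02 rad))), for 0.2 s.
At the end, for the whole second after the job is handed in: All four knobs fully tight: each joint above 1.37 rad (bar within about 11 degrees of pointing at the lid's centre, or on to the stop) and at rest (value of joint each of red1, red2, black1, black2 above 1.37 rad and velocity of joint red1 between -0.05 and 0.05 rad/s and velocity of joint red2 between -0.05 and 0.05 rad/s and velocity of joint black1 between -0.05 and 0.05 rad/s and velocity of joint black2 between -0.05 and 0.05 rad/s); the robot touches nothing.
It fails at once if a knob is tightened beyond half (above 1.2) while any other is still loose (below 0.5) (value of joint any of red1, red2, black1, black2 above 1.2 rad and value of joint any of red1, red2, black1, black2 below 0.5 rad).
It also fails if it takes over 72 s, if anything falls off the work surface, if the arm or the gripper's body presses on something with over 40 N, if the wrist force passes 120 N, or if a joint passes its speed limit or range.

## Working session

There is one attempt and no reset: what is moved stays moved. The work goes in short steps, Python scripts to look and compute and a tool call to move; the robot and the scene stay as the last step left them, time stands still between calls to the robot, and variables do not carry over. Pictures are saved under pics/ and viewed, at most 10 in all, crops included, and the job is handed in when it is done.

Besides the shell and the picture viewer there is one more tool, called after ">>>" as name([rows], argument=value, ...), one row to a line, values as JSON. play_rows: Moves the arm, as the interface text tells. Its arguments: {"type":"object","properties":{"rows":{"type":"array"},"force":{"type":"number"}},"required":["rows"]}

```bash
mkdir -p pics
python3 - <<'E'
from rig import r
import cv2,numpy as np
s=r.sense();print(s)
for n in("top","scene"):
    f=r.grab_frame(n);cv2.imwrite(f"pics/{n}0.png",f["pixels"][:,:,::-1]);np.savez(f"{n}0.npz",**f)
    print(n,f["fx"],f["cx"],f["cy"],f["pose"])
E
```

```text
{'clock': 0.0, 'qpos': array([-1.27341169e+00,  3.53657714e-01,  1.63411814e+00, -2.02618311e-07,
        1.15520065e+00, -2.41225226e-03]), 'qvel': array([-0.00064094, -0.000394  , -0.0011343 , -0.00196003,  0.00120852,
        0.00096134]), 'joint_efforts': array([-3.97018492e-03, -6.05264711e+01, -3.42080891e+01, -4.34993462e-04,
        9.35057615e-03, -6.86331674e-06]), 'eef_pos': array([ 184.43449382, -596.67812533,  230.56255028]), 'tcp_rot': array([-3.14020880e+00, -3.15294455e-06,  2.99796969e-01]), 'contact_force': array([-0.30632399, -0.21836277, -0.69937506]), 'wrist_torque': array([0.01521241, 0.0429198 , 0.01970691]), 'grasp_force': 0.0, 'opening': 0.9972805257444923}
top 523.4100267917078 273.9797874603053 208.18699152466414 [[ 2.49589422e-02 -9.90195008e-01  1.37444164e-01  3.98173050e+02]
 [-9.99413561e-01 -2.14909787e-02  2.66584287e-02 -3.45329321e+01]
 [-2.34432334e-02 -1.38028928e-01 -9.90150711e-01  1.19853007e+03]
 [ 0.00000000e+00  0.00000000e+00  0.00000000e+00  1.00000000e+00]]
scene 388.88421851783556 275.0002682062873 215.564856201805 [[-5.73121914e-02  6.39378616e-01 -7.66753088e-01  1.21123254e+03]
 [ 9.98355478e-01  3.57153732e-02 -4.48414162e-02  1.84656203e+01]
 [-1.28576986e-03 -7.68062105e-01 -6.40374070e-01  6.24933732e+02]
 [ 0.00000000e+00  0.00000000e+00  0.00000000e+00  1.00000000e+00]]
```

View pics/top0.png

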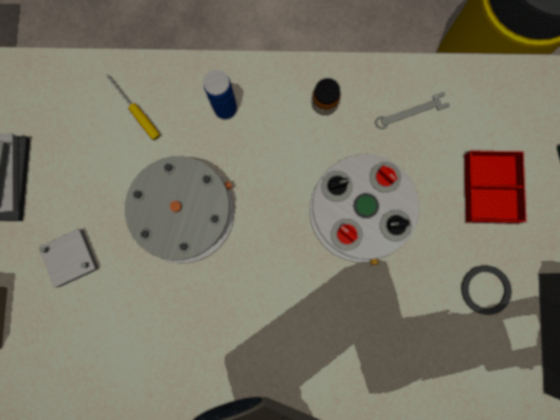

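The top view shows the grey chamber with its green port at (366,205). The red knobs are at (386,176) and (347,234), the black ones at (337,185) and (398,225). The blue chamber at left, around (178,207), is not part of the job.

```bash
cat > h.py <<'E'
import cv2,numpy as np
def cast(f,uv,z,fish=False):
    uv=np.atleast_2d(np.float64(uv)); x=(uv[:,0]-f["cx"])/f["fx"]; y=(uv[:,1]-f["cy"])/f["fy"]
    if fish:
        th=np.hypot(x,y); k=np.sinc(th/np.pi)
        d=np.c_[x*k,y*k,np.cos(th)]
    else: d=np.c_[x,y,np.ones_like(x)]
    P=np.array(f["pose"]); d=d@P[:3,:3].T; t=(z-P[2,3])/d[:,2]
    return P[:3,3]+t[:,None]*d
def masks(px):
    h=cv2.cvtColor(px,cv2.COLOR_RGB2HSV)
    red=((h[...,0]<8)|(h[...,0]>172))&(h[...,1]>150)&(h[...,2]>70)
    grn=(h[...,0]>50)&(h[...,0]<95)&(h[...,1]>80)&(h[...,2]>25)
    blk=h[...,2]<50
    return [m.astype(np.uint8) for m in(red,grn,blk)]
def blobs(m,amin):
    n,l,s,c=cv2.connectedComponentsWithStats(m)
    return [(c[i],s[i,4],l==i) for i in range(1,n) if s[i,4]>=amin]
E
python3 - <<'E'
from h import *
f=dict(np.load("top0.npz"))
for nm,m,z in zip(("red","grn","blk"),masks(f["pixels"]),(115,87,110)):
    m[:, :300]=0; m[:,430:]=0; m[:150]=0; m[260:]=0
    for c,a,_ in blobs(m,30): print(nm,c,a,cast(f,c,z)[0].round(1))
E
```

```text
red [385.59       175.80333333] 300 [ 622.2 -237.8  115. ]
red [346.81944444 233.97916667] 288 [ 498.  -157.5  115. ]
grn [365.93979933 205.04682274] 299 [ 563.5 -201.    87. ]
blk [336.51711027 185.26996198] 263 [ 600.9 -135.8  110. ]
blk [396.94964029 224.58273381] 278 [ 520.4 -261.8  110. ]
```

>>> play_rows([
  {"dp": [0.79,-0.45,-0.05],"turn": [0,0,0],"fingers": 0.4},
  {"dp": [0.79,-0.45,-0.05],"turn": [0,0,0],"fingers": 0.4},
  {"dp": [0.79,-0.45,-0.05],"turn": [0,0,0],"fingers": 0.4},
  {"dp": [0.79,-0.45,-0.05],"turn": [0,0,0],"fingers": 0.4},
  {"dp": [0.79,-0.45,-0.05],"turn": [0,0,0],"fingers": 0.4},
])

```text
clock: 0.52
eef_pos: [309.6, -463.0, 241.0]
tcp_rot: [-3.141, 0.0, 0.299]
contact_force: [-0.1, -1.0, 0.1]
opening: 0.603
grasp_force: 0.0
```

>>> play_rows([
  {"dp": [0.79,-0.45,-0.05],"turn": [0,0,0],"fingers": 0.4},
  {"dp": [0.79,-0.45,-0.05],"turn": [0,0,0],"fingers": 0.4},
  {"dp": [0.79,-0.45,-0.05],"turn": [0,0,0],"fingers": 0.4},
  {"dp": [0.79,-0.45,-0.05],"turn": [0,0,0],"fingers": 0.4},
  {"dp": [0.79,-0.45,-0.05],"turn": [0,0,0],"fingers": 0.4},
])

```text
clock: 0.93
eef_pos: [434.1, -330.2, 251.2]
tcp_rot: [-3.141, 0.0, 0.3]
contact_force: [-0.0, -0.3, -0.4]
opening: 0.599
grasp_force: 0.0
```

>>> play_rows([
  {"dp": [0.79,-0.45,-0.05],"turn": [0,0,-0.9],"fingers": 0.4},
  {"dp": [0.79,-0.45,-0.05],"turn": [0,0,-0.9],"fingers": 0.4},
  {"dp": [0.7,-0.45,-0.05],"turn": [0,0,-0.9],"fingers": 0.4},
  {"dp": [0.0,-0.0,0],"turn": [0,0,-0.9],"fingers": 0.4},
  {"dp": [0,0,0],"turn": [0,0,-0.9],"fingers": 0.4},
])

```text
clock: 1.35
eef_pos: [497.6, -245.5, 257.0]
tcp_rot: [-3.141, -0.0, 0.779]
contact_force: [-0.9, -0.7, -0.3]
opening: 0.599
grasp_force: 0.0
```

Run:
```python
from rig import r
import cv2,numpy as np
f=r.grab_frame("wrist");cv2.imwrite(f"pics/w1.png",f["pixels"][:,:,::-1]);np.savez(f"w1.npz",**f)
s=r.sense();print(s["clock"],s["eef_pos"],s["tcp_rot"],s["qpos"],s["opening"]);print(f["fx"],f["cx"],f["cy"],f["pose"])
```

```text
1.4 [ 497.13672893 -246.28609953  256.97288815] [-3.14098115e+00  2.57506586e-04  7.84526094e-01] [-4.62641216e-01  2.19844279e-01  1.75646890e+00 -5.40427242e-05
  1.16594113e+00  3.23650399e-01] 0.6007699375095995
325.19226210127806 278.27780001718503 215.80453379205073 [[ 7.02533059e-01 -6.83209181e-01 -1.99179609e-01  5.47976559e+02]
 [-7.11651103e-01 -6.74419871e-01 -1.96749955e-01 -1.95417940e+02]
 [ 9.06897100e-05  2.79969736e-01 -9.60008822e-01  4.00627772e+02]
 [ 0.00000000e+00  0.00000000e+00  0.00000000e+00  1.00000000e+00]]
```

View pics/w1.png

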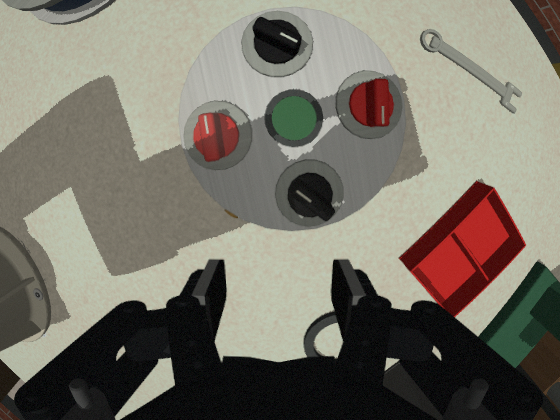

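The wrist view shows the whole lid. Red knobs are at (216,135) and (372,103), black at (277,41) and (311,195), green port at (294,118). White lines mark the bars.

```bash
cat >> h.py <<'E'
def lines(f):
    px=f["pixels"]; red,grn,blk=masks(px); out=[]
    for nm,m,z in(("red",red,112),("blk",blk,112),("grn",grn,87)):
        for c,a,l in blobs(m,400):
            p=cast(f,c,z,True)[0]
            if np.hypot(p[0]-560,p[1]+198)>100: continue
            print(nm,c.round(1),a,p.round(1))
            if nm=="grn": continue
            hull=np.zeros(m.shape,np.uint8)
            cn=np.vstack(cv2.findContours(l.astype(np.uint8),0,2)[0]); cv2.fillPoly(hull,[cv2.convexHull(cn)],1)
            h=cv2.cvtColor(px,cv2.COLOR_RGB2HSV)
            t=(h[...,1]<130)&(h[...,2]>(110 if nm=="blk" else 120))&(cv2.erode(hull,np.ones((3,3)))>0)
            for cc,aa,ll in sorted(blobs(t.astype(np.uint8),8),key=lambda b:-b[1])[:1]:
                v,u=np.nonzero(ll); q=cast(f,np.c_[u,v],129,True)[:,:2]
                d=np.linalg.svd(q-q.mean(0))[2][0]; e=(q-q.mean(0))@d
                print("   line",aa,cc.round(1),q.mean(0).round(1),"len",np.ptp(e).round(1),"yaw mod pi",round(float(np.arctan2(d[1],d[0])%np.pi),3))
E
python3 - <<'E'
from h import *
f=dict(np.load("w1.npz")); lines(f)
cv2.imwrite("pics/w1c.png",cv2.resize(f["pixels"][0:240,170:420,::-1],None,fx=2.4,fy=2.4,interpolation=cv2.INTER_CUBIC)[:576])
E
```

```text
red [382.  101.3] 713 [ 630.2 -245.6  112. ]
   line 33 [382.6 114.2] [ 618. -251.] len 14.7 yaw mod pi 0.832
red [359.1 103.5] 532 [ 612.6 -232.7  112. ]
red [205.6 139.4] 604 [ 493.1 -158.3  112. ]
   line 58 [205.9 124.4] [ 505.8 -151.9] len 14.9 yaw mod pi 0.91
blk [275.2  40.1] 1664 [ 600.  -140.3  112. ]
   line 47 [288.2  36.9] [ 606.5 -149.1] len 14.9 yaw mod pi 1.872
blk [311.3 196. ] 1632 [ 522.7 -262.8  112. ]
   line 21 [303.6 196. ] [ 519.5 -254.2] len 14.3 yaw mod pi 1.702
grn [293.6 117.7] 1516 [ 562.3 -201.8   87. ]
```

View pics/w1c.png

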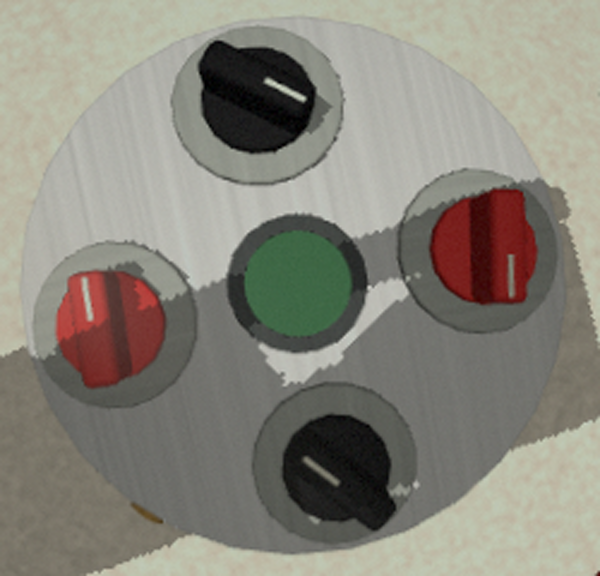

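The white lines give red bars at yaw about 0.9 (loose) and black bars at about 1.8 (half tight). The lid centre is near (562,-200.5), with chamber yaw about -0.568.

>>> play_rows([
  {"dp": [0.78,-0.75,0],"turn": [0,0,0],"fingers": 0.4},
  {"dp": [0.78,-0.75,0],"turn": [0,0,0],"fingers": 0.4},
  {"dp": [0,0,0.9],"turn": [0,0,-0.55],"fingers": 0.4},
  {"dp": [0,0,0.9],"turn": [0,0,-0.55],"fingers": 0.4},
  {"dp": [0,0,0.4],"turn": [0,0,0],"fingers": 0.4},
])

```text
clock: 1.82
eef_pos: [497.6, -163.0, 165.9]
tcp_rot: [-3.138, 0.001, 0.888]
contact_force: [-0.7, -0.3, -0.8]
opening: 0.597
grasp_force: 0.0
```

>>> play_rows([
  {"dp": [0,0,0],"turn": [0,0,0],"fingers": 0.4},
  {"dp": [0,0,0],"turn": [0,0,0],"fingers": 0.4},
])

```text
clock: 1.98
eef_pos: [499.0, -164.3, 168.8]
tcp_rot: [-3.14, 0.001, 0.884]
contact_force: [-0.4, -0.2, 1.2]
opening: 0.6
grasp_force: 0.0
```

Run:
```python
from rig import r
from h import *
f=r.grab_frame("wrist");cv2.imwrite(f"pics/w2.png",f["pixels"][:,:,::-1])
s=r.sense();print(s["clock"],s["eef_pos"],s["tcp_rot"])
lines(f)
```

```text
2.0333 [ 499.95209788 -164.63852565  169.97316236] [ 3.14126297e+00 -1.06155096e-04  8.84273867e-01]
red [474.5 204.5] 2593 [ 622.1 -237.7  112. ]
   line 54 [490.5 228.9] [ 618.3 -251.7] len 15.5 yaw mod pi 0.86
red [275.9 226.4] 3167 [ 501.  -158.8  112. ]
   line 99 [274.7 221.9] [ 505.9 -152. ] len 14.9 yaw mod pi 0.909
blk [377.2 106.3] 3325 [ 599.5 -138.3  112. ]
   line 74 [405.7 113.8] [ 606.8 -149.6] len 15.0 yaw mod pi 1.856
blk [377.9 207.9] 1093 [ 560.9 -191.6  112. ]
grn [377.8 209.2] 2390 [ 562.3 -202.7   87. ]
```

View pics/w2.png

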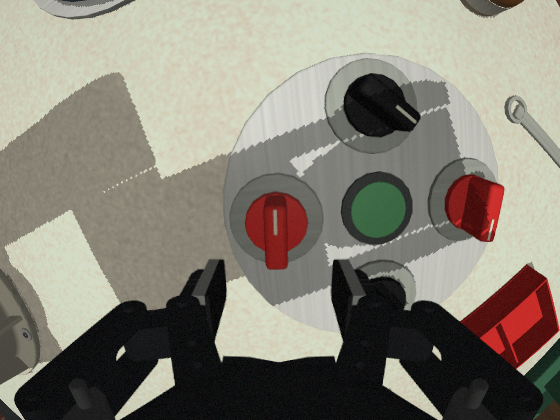

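>>> play_rows([
  {"dp": [0.06,-0.09,0.84],"turn": [0,0,-0.2],"fingers": 0.4},
  {"dp": [0,0,0.84],"turn": [0,0,0],"fingers": 0.4},
  {"dp": [0,0,0],"turn": [0,0,0],"fingers": 0.4},
  {"dp": [0,0,0],"turn": [0,0,0],"fingers": 0.6},
  {"dp": [0,0,0],"turn": [0,0,0],"fingers": 1},
], force=30)

```text
clock: 2.45
eef_pos: [499.7, -160.8, 104.2]
tcp_rot: [3.139, -0.001, 0.906]
contact_force: [-0.1, -0.2, 0.8]
opening: 0.328
grasp_force: 0.0
```

>>> play_rows([
  {"dp": [0,0,0],"turn": [0,0,0],"fingers": 1},
  {"dp": [0,0,0],"turn": [0,0,0],"fingers": 1},
  {"dp": [0,0,0],"turn": [0,0,0],"fingers": 1},
])

```text
clock: 2.7
eef_pos: [499.7, -160.6, 104.5]
tcp_rot: [3.138, -0.001, 0.907]
contact_force: [-1.4, 0.8, 6.5]
opening: 0.16
grasp_force: 32.3
```

>>> play_rows([
  {"dp": [0,0,0],"turn": [0,0,0.9],"fingers": 1},
  {"dp": [0,0,0],"turn": [0,0,0.9],"fingers": 1},
  {"dp": [0,0,0],"turn": [0,0,0.9],"fingers": 1},
])

```text
clock: 2.95
eef_pos: [499.8, -160.7, 104.6]
tcp_rot: [3.139, -0.002, 0.62]
contact_force: [-1.4, 0.4, 6.2]
opening: 0.155
grasp_force: 32.3
```

>>> play_rows([
  {"dp": [0,0,0],"turn": [0,0,0.9],"fingers": 1},
  {"dp": [0,0,0],"turn": [0,0,0.9],"fingers": 1},
  {"dp": [0,0,0],"turn": [0,0,0.9],"fingers": 1},
  {"dp": [0,0,0],"turn": [0,0,0.9],"fingers": 1},
  {"dp": [0,0,0],"turn": [0,0,0.3],"fingers": 1},
])

```text
clock: 3.37
eef_pos: [499.8, -160.7, 104.6]
tcp_rot: [3.14, -0.003, 0.21]
contact_force: [-1.1, -0.8, 6.0]
opening: 0.154
grasp_force: 32.3
```

>>> play_rows([
  {"dp": [0,0,0],"turn": [0,0,0],"fingers": 1},
  {"dp": [0,0,0],"turn": [0,0,0],"fingers": 1},
  {"dp": [0,0,0],"turn": [0,0,0],"fingers": 1},
])

```text
clock: 3.62
eef_pos: [499.8, -160.7, 104.6]
tcp_rot: [3.14, -0.003, 0.216]
contact_force: [-0.5, -0.3, 5.7]
opening: 0.158
grasp_force: 32.2
```

>>> play_rows([
  {"dp": [0,0,0],"turn": [0,0,0],"fingers": 0.4},
  {"dp": [0,0,0],"turn": [0,0,0],"fingers": 0.4},
  {"dp": [0,0,0],"turn": [0,0,0],"fingers": 0.4},
  {"dp": [0,0,-0.8],"turn": [0,0,0],"fingers": 0.4},
  {"dp": [0,0,-0.8],"turn": [0,0,0],"fingers": 0.4},
])

```text
clock: 4.03
eef_pos: [496.9, -159.6, 165.6]
tcp_rot: [-3.139, 0.004, 0.216]
contact_force: [1.1, -0.7, 0.6]
opening: 0.596
grasp_force: 0.0
```

>>> play_rows([
  {"dp": [0.65,0.66,0],"turn": [0,0,0],"fingers": 0.4},
  {"dp": [0.65,0.66,0],"turn": [0,0,0],"fingers": 0.4},
  {"dp": [0.66,0.67,0],"turn": [0,0,0],"fingers": 0.4},
  {"dp": [0.66,0.67,0],"turn": [0,0,0],"fingers": 0.4},
  {"dp": [0,0,0],"turn": [0,0,-0.9],"fingers": 0.4},
])

```text
clock: 4.45
eef_pos: [628.8, -245.1, 166.5]
tcp_rot: [3.138, -0.004, 0.308]
contact_force: [-1.3, 0.1, 1.2]
opening: 0.6
grasp_force: 0.0
```

>>> play_rows([
  {"dp": [0,0,0],"turn": [0,0,-0.9],"fingers": 0.4},
  {"dp": [0,0,0],"turn": [0,0,-0.9],"fingers": 0.4},
  {"dp": [0,0,0],"turn": [0,0,-0.9],"fingers": 0.4},
  {"dp": [0,0,0],"turn": [0,0,-0.9],"fingers": 0.4},
  {"dp": [0,0,0],"turn": [0,0,-0.9],"fingers": 0.4},
])

```text
clock: 4.87
eef_pos: [623.4, -241.6, 166.1]
tcp_rot: [-3.141, 0.0, 0.786]
contact_force: [-0.5, 0.0, 0.0]
opening: 0.603
grasp_force: 0.0
```

>>> play_rows([
  {"dp": [0,0,0],"turn": [0,0,-0.85],"fingers": 0.4},
  {"dp": [0,0,0],"turn": [0,0,0],"fingers": 0.4},
  {"dp": [0,0,0],"turn": [0,0,0],"fingers": 0.4},
])

```text
clock: 5.12
eef_pos: [623.5, -241.6, 166.2]
tcp_rot: [-3.142, -0.0, 0.868]
contact_force: [0.3, -0.0, 0.7]
opening: 0.602
grasp_force: 0.0
```

Run:
```python
from rig import r
from h import *
f=r.grab_frame("wrist");cv2.imwrite(f"pics/w3.png",f["pixels"][:,:,::-1])
s=r.sense();print(s["clock"],s["eef_pos"],s["tcp_rot"])
lines(f)
```

```text
5.1667 [ 623.49499262 -241.5643109   166.18388241] [ 3.14156269e+00 -2.84988637e-05  8.67338133e-01]
red [281.2 231. ] 3243 [ 626.8 -240.1  112. ]
   line 91 [280.9 262.9] [ 617.  -251.2] len 14.9 yaw mod pi 0.82
red [ 90.2 253.2] 2324 [ 506.  -162.5  112. ]
   line 44 [ 76.3 255.2] [ 508.8 -157.9] len 15.2 yaw mod pi 0.219
blk [151.  138.6] 2609 [ 603.3 -140.   112. ]
   line 96 [153.  148.7] [ 605.9 -149.3] len 15.5 yaw mod pi 1.845
blk [184.9 231.4] 1448 [ 577.9 -199.4  112. ]
grn [180.8 236.6] 2272 [ 560.9 -201.8   87. ]
```

View pics/w3.png

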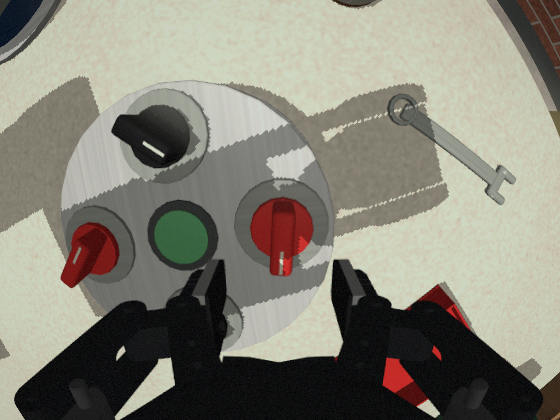

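The near red bar now reads yaw 0.219, half tight. The far red at (281,231) sits between the fingers at yaw about 0.82, so I descend, grip and turn it.

>>> play_rows([
  {"dp": [0,0.04,0.78],"turn": [0,0,0.4],"fingers": 0.4},
  {"dp": [0,0,0.78],"turn": [0,0,0],"fingers": 0.4},
  {"dp": [0,0,0],"turn": [0,0,0],"fingers": 0.4},
  {"dp": [0,0,0],"turn": [0,0,0],"fingers": 0.6},
  {"dp": [0,0,0],"turn": [0,0,0],"fingers": 1},
])

```text
clock: 5.58
eef_pos: [625.4, -242.8, 104.9]
tcp_rot: [3.141, -0.0, 0.828]
contact_force: [0.0, 0.3, 0.8]
opening: 0.329
grasp_force: 0.0
```

>>> play_rows([
  {"dp": [0,0,0],"turn": [0,0,0],"fingers": 1},
  {"dp": [0,0,0],"turn": [0,0,0],"fingers": 1},
  {"dp": [0,0,0],"turn": [0,0,0],"fingers": 1},
])

```text
clock: 5.83
eef_pos: [625.5, -242.7, 105.9]
tcp_rot: [3.14, -0.001, 0.828]
contact_force: [-2.3, 2.7, 6.7]
opening: 0.162
grasp_force: 32.2
```

>>> play_rows([
  {"dp": [0,0,0],"turn": [0,0,0.9],"fingers": 1},
  {"dp": [0,0,0],"turn": [0,0,0.9],"fingers": 1},
  {"dp": [0,0,0],"turn": [0,0,0.9],"fingers": 1},
])

```text
clock: 6.08
eef_pos: [625.6, -242.8, 105.9]
tcp_rot: [3.14, -0.002, 0.541]
contact_force: [-2.7, 1.3, 6.4]
opening: 0.163
grasp_force: 32.1
```

Next, the rest to half tight, with a hold for step 1.

>>> play_rows([
  {"dp": [0,0,0],"turn": [0,0,0.9],"fingers": 1},
  {"dp": [0,0,0],"turn": [0,0,0.9],"fingers": 1},
  {"dp": [0,0,0],"turn": [0,0,0.9],"fingers": 1},
  {"dp": [0,0,0],"turn": [0,0,0.4],"fingers": 1},
  {"dp": [0,0,0],"turn": [0,0,0],"fingers": 1},
])

```text
clock: 6.5
eef_pos: [625.6, -242.9, 105.9]
tcp_rot: [3.14, -0.002, 0.218]
contact_force: [-1.9, 1.5, 6.8]
opening: 0.158
grasp_force: 32.1
```

>>> play_rows([
  {"dp": [0,0,0],"turn": [0,0,0],"fingers": 1},
  {"dp": [0,0,0],"turn": [0,0,0],"fingers": 1},
  {"dp": [0,0,0],"turn": [0,0,0],"fingers": 1},
  {"dp": [0,0,0],"turn": [0,0,0],"fingers": 1},
  {"dp": [0,0,0],"turn": [0,0,0],"fingers": 1},
])

```text
clock: 6.92
eef_pos: [625.6, -242.9, 105.9]
tcp_rot: [3.14, -0.002, 0.221]
contact_force: [-1.6, 0.8, 6.3]
opening: 0.153
grasp_force: 32.1
```

Run:
```python
from rig import r
from h import *
f=r.grab_frame("wrist")
s=r.sense();print(s["clock"],s["eef_pos"],s["tcp_rot"],s["wrist_torque"],s["qpos"][5])
lines(f)
```

```text
6.9667 [ 625.58566028 -242.91622557  105.87124517] [ 3.14017729e+00 -2.09364279e-03  2.20963777e-01] [ 0.13095959  0.37233378 -0.07365761] 0.977220055881051
red [278.  269.4] 4412 [ 630.1 -241.5  112. ]
   line 135 [278. 320.] [ 613.5 -245.2] len 14.2 yaw mod pi 0.221
blk [ 86.6 261.7] 4738 [ 608.9 -142.8  112. ]
   line 106 [ 56.3 251.9] [ 619.4 -134.8] len 20.8 yaw mod pi 2.408
blk [286.2 366.4] 46599 [ 571.6 -259.3  112. ]
   line 697 [525.6 385.4] [ 576.5 -433.8] len 99.6 yaw mod pi 1.266
```

>>> play_rows([
  {"dp": [0,0,0],"turn": [0,0,0.9],"fingers": 1},
  {"dp": [0,0,0],"turn": [0,0,0.9],"fingers": 1},
  {"dp": [0,0,0],"turn": [0,0,0.9],"fingers": 1},
  {"dp": [0,0,0],"turn": [0,0,0.9],"fingers": 1},
  {"dp": [0,0,0],"turn": [0,0,0.9],"fingers": 1},
])

```text
clock: 7.38
eef_pos: [625.5, -243.1, 105.9]
tcp_rot: [3.141, -0.002, -0.255]
contact_force: [-1.7, 1.0, 5.8]
opening: 0.155
grasp_force: 32.1
```

>>> play_rows([
  {"dp": [0,0,0],"turn": [0,0,0.9],"fingers": 1},
  {"dp": [0,0,0],"turn": [0,0,0.9],"fingers": 1},
  {"dp": [0,0,0],"turn": [0,0,0.9],"fingers": 1},
  {"dp": [0,0,0],"turn": [0,0,0.9],"fingers": 1},
  {"dp": [0,0,0],"turn": [0,0,0],"fingers": 1},
])

```text
clock: 7.8
eef_pos: [625.4, -243.2, 105.8]
tcp_rot: [-3.142, -0.002, -0.633]
contact_force: [-2.1, -1.2, 6.2]
opening: 0.159
grasp_force: 32.1
```

>>> play_rows([
  {"dp": [0,0,0],"turn": [0,0,0],"fingers": 1},
  {"dp": [0,0,0],"turn": [0,0,0],"fingers": 0.4},
  {"dp": [0,0,0],"turn": [0,0,0],"fingers": 0.4},
  {"dp": [0,0,0],"turn": [0,0,0],"fingers": 0.4},
])

```text
clock: 8.13
eef_pos: [625.1, -242.7, 104.3]
tcp_rot: [-3.141, -0.001, -0.627]
contact_force: [0.2, 0.5, 0.0]
opening: 0.577
grasp_force: 0.0
```

>>> play_rows([
  {"dp": [0,0,-0.8],"turn": [0,0,0],"fingers": 0.4},
  {"dp": [0,0,-0.8],"turn": [0,0,0],"fingers": 0.4},
  {"dp": [-0.93,0.04,0],"turn": [0,0,0],"fingers": 0.4},
  {"dp": [-0.93,0.04,0],"turn": [0,0,0],"fingers": 0.4},
  {"dp": [-0.94,0.05,0],"turn": [0,0,0],"fingers": 0.4},
])

```text
clock: 8.55
eef_pos: [530.3, -180.6, 168.2]
tcp_rot: [-3.141, -0.001, -0.627]
contact_force: [-0.4, -0.4, -0.4]
opening: 0.598
grasp_force: 0.0
```

>>> play_rows([
  {"dp": [-0.94,0.05,0],"turn": [0,0,0],"fingers": 0.4},
  {"dp": [0,0,0],"turn": [0,0,-0.9],"fingers": 0.4},
  {"dp": [0,0,0],"turn": [0,0,-0.9],"fingers": 0.4},
  {"dp": [0,0,0],"turn": [0,0,-0.9],"fingers": 0.4},
  {"dp": [0,0,0],"turn": [0,0,-0.9],"fingers": 0.4},
])

```text
clock: 8.97
eef_pos: [499.4, -160.6, 168.1]
tcp_rot: [3.142, -0.001, -0.245]
contact_force: [0.9, 0.7, 0.1]
opening: 0.6
grasp_force: 0.0
```

>>> play_rows([
  {"dp": [0,0,0],"turn": [0,0,-0.9],"fingers": 0.4},
  {"dp": [0,0,0],"turn": [0,0,-0.9],"fingers": 0.4},
  {"dp": [0,0,0],"turn": [0,0,-0.9],"fingers": 0.4},
  {"dp": [0,0,0],"turn": [0,0,-0.9],"fingers": 0.4},
  {"dp": [0,0,0],"turn": [0,0,-0.9],"fingers": 0.4},
])

```text
clock: 9.38
eef_pos: [499.5, -160.6, 167.8]
tcp_rot: [3.141, -0.0, 0.226]
contact_force: [0.4, -0.7, 0.3]
opening: 0.602
grasp_force: 0.0
```

>>> play_rows([
  {"dp": [0,0,0],"turn": [0,0,0],"fingers": 0.4},
  {"dp": [0,0,0],"turn": [0,0,0],"fingers": 0.4},
  {"dp": [0,0,0],"turn": [0,0,0],"fingers": 0.4},
])

```text
clock: 9.63
eef_pos: [499.4, -160.7, 167.8]
tcp_rot: [3.141, -0.0, 0.218]
contact_force: [0.6, 0.4, 0.0]
opening: 0.601
grasp_force: 0.0
```

Run:
```python
from rig import r
from h import *
f=r.grab_frame("wrist");cv2.imwrite(f"pics/w4.png",f["pixels"][:,:,::-1])
s=r.sense();print(s["clock"],s["eef_pos"],s["tcp_rot"])
lines(f)
```

```text
9.6833 [ 499.34162734 -160.65772976  167.72734567] [ 3.14154855e+00 -6.59503000e-05  2.18719464e-01]
red [436.7  80.4] 2788 [ 623.9 -238.6  112. ]
   line 79 [444.7  88.2] [ 616.4 -237. ] len 15.3 yaw mod pi 2.509
red [278.4 231.1] 3188 [ 501.8 -160.   112. ]
   line 102 [278.5 227.3] [ 509.8 -158.3] len 15.6 yaw mod pi 0.218
blk [280.2  70.8] 3463 [ 600.7 -139.2  112. ]
   line 82 [300.9  60.2] [ 606.5 -149.5] len 14.5 yaw mod pi 1.855
blk [362.9 159.9] 830 [ 559.  -201.7  112. ]
   line 1463 [347.2 147. ] [ 564.8 -186. ] len 33.4 yaw mod pi 2.892
blk [425.5 229.5] 2754 [ 524.3 -259.9  112. ]
   line 69 [426.1 243.5] [ 519.2 -254.1] len 15.9 yaw mod pi 1.704
grn [355.9 151.9] 2777 [ 562.1 -202.3   87. ]
```

View pics/w4.png

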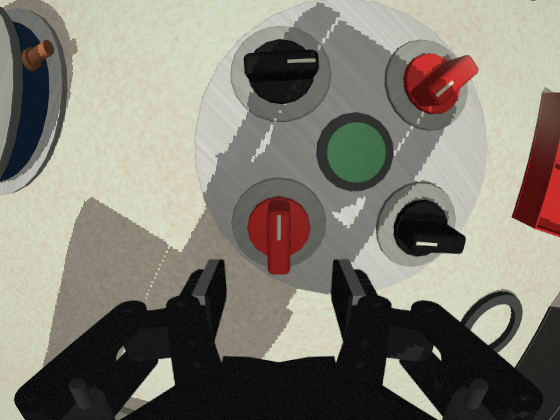

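The far red at (437,80) now points its white line at the centre, at turn about 1.63. The near red at (278,231) is centred between the fingers.

>>> play_rows([
  {"dp": [0,0,0.8],"turn": [0,0,0],"fingers": 0.4},
  {"dp": [0,0,0.8],"turn": [0,0,0],"fingers": 0.4},
  {"dp": [0,0,0],"turn": [0,0,0],"fingers": 0.4},
  {"dp": [0,0,0],"turn": [0,0,0],"fingers": 0.6},
  {"dp": [0,0,0],"turn": [0,0,0],"fingers": 1},
])

```text
clock: 10.1
eef_pos: [499.9, -160.8, 104.7]
tcp_rot: [3.141, -0.001, 0.22]
contact_force: [0.5, 0.5, -0.1]
opening: 0.326
grasp_force: 0.0
```

>>> play_rows([
  {"dp": [0,0,0],"turn": [0,0,0],"fingers": 1},
  {"dp": [0,0,0],"turn": [0,0,0],"fingers": 1},
  {"dp": [0,0,0],"turn": [0,0,0],"fingers": 1},
])

```text
clock: 10.35
eef_pos: [500.4, -160.7, 105.5]
tcp_rot: [3.141, -0.003, 0.221]
contact_force: [-0.4, 2.9, 6.9]
opening: 0.159
grasp_force: 32.6
```

>>> play_rows([
  {"dp": [0,0,0],"turn": [0,0,0.9],"fingers": 1},
  {"dp": [0,0,0],"turn": [0,0,0.9],"fingers": 1},
  {"dp": [0,0,0],"turn": [0,0,0.9],"fingers": 1},
  {"dp": [0,0,0],"turn": [0,0,0.9],"fingers": 1},
  {"dp": [0,0,0],"turn": [0,0,0.9],"fingers": 1},
])

```text
clock: 10.77
eef_pos: [500.4, -161.0, 105.5]
tcp_rot: [3.141, -0.003, -0.255]
contact_force: [-1.6, 1.0, 6.6]
opening: 0.152
grasp_force: 32.5
```

>>> play_rows([
  {"dp": [0,0,0],"turn": [0,0,0.9],"fingers": 1},
  {"dp": [0,0,0],"turn": [0,0,0.9],"fingers": 1},
  {"dp": [0,0,0],"turn": [0,0,0.9],"fingers": 1},
  {"dp": [0,0,0],"turn": [0,0,0.9],"fingers": 1},
  {"dp": [0,0,0],"turn": [0,0,0],"fingers": 1},
])

```text
clock: 11.18
eef_pos: [500.3, -161.2, 105.5]
tcp_rot: [-3.141, -0.003, -0.633]
contact_force: [-2.5, 0.2, 6.7]
opening: 0.16
grasp_force: 32.5
```

>>> play_rows([
  {"dp": [0,0,0],"turn": [0,0,0],"fingers": 1},
  {"dp": [0,0,0],"turn": [0,0,0],"fingers": 0.4},
  {"dp": [0,0,0],"turn": [0,0,0],"fingers": 0.4},
  {"dp": [0,0,0],"turn": [0,0,0],"fingers": 0.4},
])

```text
clock: 11.52
eef_pos: [499.6, -160.8, 104.2]
tcp_rot: [-3.141, -0.001, -0.627]
contact_force: [-0.3, 0.1, -0.4]
opening: 0.578
grasp_force: 0.0
```

>>> play_rows([
  {"dp": [0,0,-0.8],"turn": [0,0,0],"fingers": 0.4},
  {"dp": [0,0,-0.8],"turn": [0,0,0],"fingers": 0.4},
  {"dp": [0.59,-0.66,0],"turn": [0,0,0],"fingers": 0.4},
  {"dp": [0.59,-0.66,0],"turn": [0,0,0],"fingers": 0.4},
  {"dp": [0.6,-0.65,0],"turn": [0,0,0],"fingers": 0.4},
])

```text
clock: 11.93
eef_pos: [604.8, -138.5, 169.1]
tcp_rot: [-3.141, -0.002, -0.628]
contact_force: [-0.5, -0.7, -0.6]
opening: 0.598
grasp_force: 0.0
```

>>> play_rows([
  {"dp": [0,0,0],"turn": [0,0,-1],"fingers": 0.4},
  {"dp": [0,0,0],"turn": [0,0,-1],"fingers": 0.4},
  {"dp": [0,0,0],"turn": [0,0,-1],"fingers": 0.4},
  {"dp": [0,0,0],"turn": [0,0,-1],"fingers": 0.4},
  {"dp": [0,0,0],"turn": [0,0,-1],"fingers": 0.4},
])

```text
clock: 12.35
eef_pos: [603.2, -138.5, 167.6]
tcp_rot: [-3.142, 0.0, -0.098]
contact_force: [0.1, -0.1, -0.1]
opening: 0.604
grasp_force: 0.0
```

>>> play_rows([
  {"dp": [0,0,0],"turn": [0,0,-1],"fingers": 0.4},
  {"dp": [0,0,0],"turn": [0,0,-1],"fingers": 0.4},
  {"dp": [0,0,0],"turn": [0,0,-1],"fingers": 0.4},
  {"dp": [0,0,0],"turn": [0,0,-1],"fingers": 0.4},
  {"dp": [0,0,0],"turn": [0,0,-1],"fingers": 0.4},
])

```text
clock: 12.77
eef_pos: [603.2, -138.6, 167.7]
tcp_rot: [-3.142, 0.0, 0.425]
contact_force: [-0.5, 0.4, 0.8]
opening: 0.6
grasp_force: 0.0
```

>>> play_rows([
  {"dp": [0,0,0],"turn": [0,0,-1],"fingers": 0.4},
  {"dp": [0,0,0],"turn": [0,0,-1],"fingers": 0.4},
  {"dp": [0,0,0],"turn": [0,0,-1],"fingers": 0.4},
  {"dp": [0,0,0],"turn": [0,0,-1],"fingers": 0.4},
  {"dp": [0,0,0],"turn": [0,0,-1],"fingers": 0.4},
])

```text
clock: 13.18
eef_pos: [603.2, -138.6, 167.7]
tcp_rot: [-3.142, 0.0, 0.949]
contact_force: [0.2, -0.1, 0.9]
opening: 0.598
grasp_force: 0.0
```

>>> play_rows([
  {"dp": [0,0,0],"turn": [0,0,-1],"fingers": 0.4},
  {"dp": [0,0,0],"turn": [0,0,-1],"fingers": 0.4},
  {"dp": [0,0,0],"turn": [0,0,-1],"fingers": 0.4},
  {"dp": [0,0,0],"turn": [0,0,-1],"fingers": 0.4},
  {"dp": [0,0,0],"turn": [0,0,-1],"fingers": 0.4},
])

```text
clock: 13.6
eef_pos: [603.2, -138.6, 167.6]
tcp_rot: [-3.141, -0.0, 1.473]
contact_force: [-0.4, -0.9, -0.2]
opening: 0.602
grasp_force: 0.0
```

>>> play_rows([
  {"dp": [0,0,0],"turn": [0,0,-1],"fingers": 0.4},
  {"dp": [0,0,0],"turn": [0,0,-1],"fingers": 0.4},
  {"dp": [0,0,0],"turn": [0,0,-1],"fingers": 0.4},
  {"dp": [0,0,0],"turn": [0,0,-0.7],"fingers": 0.4},
  {"dp": [0,0,0],"turn": [0,0,0],"fingers": 0.4},
])

```text
clock: 14.02
eef_pos: [603.2, -138.6, 167.7]
tcp_rot: [-3.142, -0.0, 1.858]
contact_force: [-0.4, 0.2, 0.9]
opening: 0.598
grasp_force: 0.0
```

Run:
```python
from rig import r
from h import *
f=r.grab_frame("wrist");cv2.imwrite(f"pics/w5.png",f["pixels"][:,:,::-1])
s=r.sense();print(s["clock"],s["eef_pos"],s["tcp_rot"],s["qpos"][5])
lines(f)
```

```text
14.0667 [ 603.19526706 -138.59790646  167.65424944] [-3.14152962e+00 -1.80949805e-05  1.85351759e+00] -0.5109801488938966
red [130.5 217.9] 2731 [ 502.2 -156.3  112. ]
   line 55 [124.6 243.8] [ 507.3 -167.8] len 15.4 yaw mod pi 2.496
red [268.3 343.3] 1330 [ 620.8 -225.7  112. ]
blk [278.3 230.9] 3225 [ 602.2 -135.8  112. ]
   line 44 [278.5 262.5] [ 606.5 -149.9] len 14.2 yaw mod pi 1.858
blk [272.4 365.2] 46237 [ 630.2 -247.2  112. ]
   line 7520 [281.9 306.1] [ 618. -181.] len 90.3 yaw mod pi 0.26
```

View pics/w5.png

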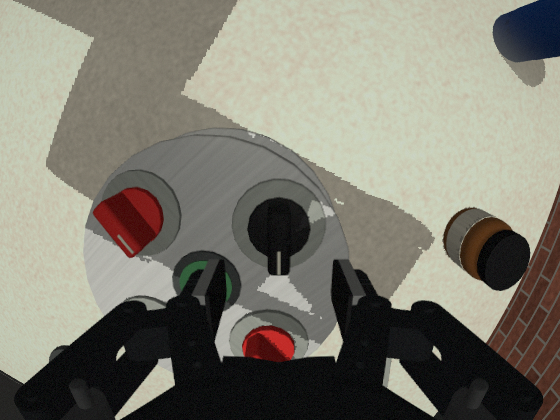

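The near red at (130,218) is tight, at yaw -0.645. The black bar at (278,231) is centred and aligned at 1.856.

>>> play_rows([
  {"dp": [0,0,0.8],"turn": [0,0,0],"fingers": 0.4},
  {"dp": [0,0,0.8],"turn": [0,0,0],"fingers": 0.4},
  {"dp": [0,0,0],"turn": [0,0,0],"fingers": 0.4},
  {"dp": [0,0,0],"turn": [0,0,0],"fingers": 0.6},
  {"dp": [0,0,0],"turn": [0,0,0],"fingers": 1},
])

```text
clock: 14.48
eef_pos: [603.9, -138.8, 104.9]
tcp_rot: [3.141, 0.0, 1.854]
contact_force: [0.7, 0.9, 0.3]
opening: 0.329
grasp_force: 0.0
```

>>> play_rows([
  {"dp": [0,0,0],"turn": [0,0,0],"fingers": 1},
  {"dp": [0,0,0],"turn": [0,0,0],"fingers": 1},
  {"dp": [0,0,0],"turn": [0,0,0],"fingers": 1},
])

```text
clock: 14.73
eef_pos: [603.7, -139.1, 105.8]
tcp_rot: [3.14, 0.001, 1.854]
contact_force: [-4.9, -1.7, 6.5]
opening: 0.156
grasp_force: 31.7
```

>>> play_rows([
  {"dp": [0,0,0],"turn": [0,0,1],"fingers": 1},
  {"dp": [0,0,0],"turn": [0,0,1],"fingers": 1},
  {"dp": [0,0,0],"turn": [0,0,1],"fingers": 1},
  {"dp": [0,0,0],"turn": [0,0,1],"fingers": 1},
  {"dp": [0,0,0],"turn": [0,0,1],"fingers": 1},
])

```text
clock: 15.15
eef_pos: [603.7, -139.2, 105.8]
tcp_rot: [3.14, 0.001, 1.326]
contact_force: [-5.0, -2.2, 7.0]
opening: 0.158
grasp_force: 31.7
```

>>> play_rows([
  {"dp": [0,0,0],"turn": [0,0,1],"fingers": 1},
  {"dp": [0,0,0],"turn": [0,0,1],"fingers": 1},
  {"dp": [0,0,0],"turn": [0,0,1],"fingers": 1},
  {"dp": [0,0,0],"turn": [0,0,0.8],"fingers": 1},
  {"dp": [0,0,0],"turn": [0,0,0],"fingers": 1},
])

```text
clock: 15.57
eef_pos: [603.6, -139.2, 105.8]
tcp_rot: [3.14, 0.0, 0.928]
contact_force: [-5.2, -1.7, 6.7]
opening: 0.157
grasp_force: 31.7
```

>>> play_rows([
  {"dp": [0,0,0],"turn": [0,0,0],"fingers": 1},
  {"dp": [0,0,0],"turn": [0,0,0],"fingers": 0.4},
  {"dp": [0,0,0],"turn": [0,0,0],"fingers": 0.4},
  {"dp": [0,0,0],"turn": [0,0,0],"fingers": 0.4},
])

```text
clock: 15.9
eef_pos: [603.9, -138.6, 104.5]
tcp_rot: [3.14, -0.001, 0.933]
contact_force: [0.1, 0.5, 0.3]
opening: 0.577
grasp_force: 0.0
```

>>> play_rows([
  {"dp": [0,0,-0.8],"turn": [0,0,0],"fingers": 0.4},
  {"dp": [0,0,-0.8],"turn": [0,0,0],"fingers": 0.4},
  {"dp": [-0.94,0.05,0],"turn": [0,0,0],"fingers": 0.4},
  {"dp": [-0.94,0.05,0],"turn": [0,0,0],"fingers": 0.4},
  {"dp": [-0.94,0.06,0],"turn": [0,0,0],"fingers": 0.4},
])

```text
clock: 16.32
eef_pos: [541.3, -233.7, 168.7]
tcp_rot: [3.14, -0.001, 0.935]
contact_force: [0.2, 0.2, -0.1]
opening: 0.602
grasp_force: 0.0
```

>>> play_rows([
  {"dp": [-0.94,0.06,0],"turn": [0,0,0],"fingers": 0.4},
  {"dp": [0,0,0],"turn": [0,0,-0.92],"fingers": 0.4},
  {"dp": [0,0,0],"turn": [0,0,-0.92],"fingers": 0.4},
  {"dp": [0,0,0],"turn": [0,0,-0.92],"fingers": 0.4},
  {"dp": [0,0,0],"turn": [0,0,-0.92],"fingers": 0.4},
])

```text
clock: 16.73
eef_pos: [520.8, -265.2, 168.0]
tcp_rot: [3.141, -0.0, 1.323]
contact_force: [-0.1, -0.5, -1.1]
opening: 0.601
grasp_force: 0.0
```

>>> play_rows([
  {"dp": [0,0,0],"turn": [0,0,-0.92],"fingers": 0.4},
  {"dp": [0,0,0],"turn": [0,0,-0.92],"fingers": 0.4},
  {"dp": [0,0,0],"turn": [0,0,-0.92],"fingers": 0.4},
  {"dp": [0,0,0],"turn": [0,0,-0.92],"fingers": 0.4},
  {"dp": [0,0,0],"turn": [0,0,0],"fingers": 0.4},
])

```text
clock: 17.15
eef_pos: [521.0, -264.7, 167.9]
tcp_rot: [3.141, 0.0, 1.708]
contact_force: [-0.1, 0.5, -0.4]
opening: 0.597
grasp_force: 0.0
```

>>> play_rows([
  {"dp": [0,0,0],"turn": [0,0,0],"fingers": 0.4},
  {"dp": [0,0,0],"turn": [0,0,0],"fingers": 0.4},
])

```text
clock: 17.32
eef_pos: [520.9, -264.7, 167.8]
tcp_rot: [3.141, 0.0, 1.701]
contact_force: [-0.2, 0.1, -0.5]
opening: 0.601
grasp_force: 0.0
```

Run:
```python
from rig import r
from h import *
f=r.grab_frame("wrist");cv2.imwrite(f"pics/w6.png",f["pixels"][:,:,::-1])
s=r.sense();print(s["clock"],s["eef_pos"],s["tcp_rot"],s["qpos"][5])
lines(f)
```

```text
17.3667 [ 520.8793291  -264.71253362  167.77196344] [3.14140288e+00 7.01310920e-05 1.70150881e+00] -0.6035295876322335
red [264.4  69.3] 3431 [ 498.8 -161.8  112. ]
   line 121 [279.   75.1] [ 508.3 -166.8] len 15.9 yaw mod pi 2.515
red [426.  219.7] 2685 [ 620.3 -241.3  112. ]
   line 65 [433.9 219.7] [ 616.9 -236.5] len 15.0 yaw mod pi 2.526
blk [420.4  68.8] 2758 [ 596.6 -142.6  112. ]
   line 80 [431.8  73.2] [ 597.2 -147.6] len 15.5 yaw mod pi 0.922
blk [278.6 231. ] 3220 [ 520.6 -261.8  112. ]
   line 72 [279.  227.5] [ 519.7 -253.9] len 14.3 yaw mod pi 1.702
grn [349.7 145.4] 2809 [ 562.7 -201.8   87. ]
```

View pics/w6.png

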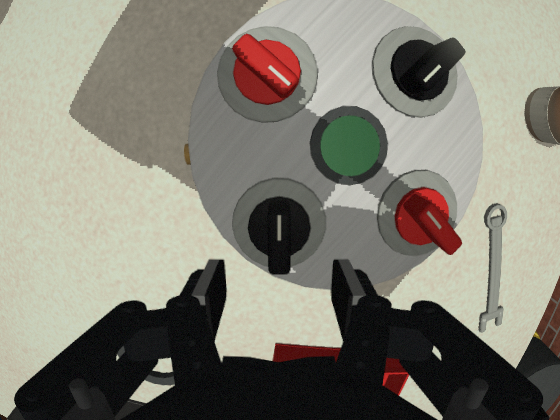

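Both reds and the black at (420,69) point at the port. The last black at (279,231) is aligned between the fingers.

>>> play_rows([
  {"dp": [0,0,0.8],"turn": [0,0,0],"fingers": 0.4},
  {"dp": [0,0,0.8],"turn": [0,0,0],"fingers": 0.4},
  {"dp": [0,0,0],"turn": [0,0,0],"fingers": 0.4},
  {"dp": [0,0,0],"turn": [0,0,0],"fingers": 0.6},
  {"dp": [0,0,0],"turn": [0,0,0],"fingers": 1},
])

```text
clock: 17.78
eef_pos: [521.4, -265.0, 104.8]
tcp_rot: [3.141, 0.0, 1.703]
contact_force: [0.4, -0.2, 0.3]
opening: 0.329
grasp_force: 0.0
```

>>> play_rows([
  {"dp": [0,0,0],"turn": [0,0,0],"fingers": 1},
  {"dp": [0,0,0],"turn": [0,0,0],"fingers": 1},
  {"dp": [0,0,0],"turn": [0,0,0],"fingers": 1},
])

```text
clock: 18.03
eef_pos: [521.5, -265.4, 105.7]
tcp_rot: [3.14, 0.002, 1.704]
contact_force: [-2.5, 0.2, 6.7]
opening: 0.152
grasp_force: 32.3
```

>>> play_rows([
  {"dp": [0,0,0],"turn": [0,0,0.92],"fingers": 1},
  {"dp": [0,0,0],"turn": [0,0,0.92],"fingers": 1},
  {"dp": [0,0,0],"turn": [0,0,0.92],"fingers": 1},
  {"dp": [0,0,0],"turn": [0,0,0.92],"fingers": 1},
])

```text
clock: 18.37
eef_pos: [521.2, -265.4, 105.6]
tcp_rot: [3.14, 0.001, 1.314]
contact_force: [-3.6, -1.2, 8.0]
opening: 0.157
grasp_force: 32.4
```

>>> play_rows([
  {"dp": [0,0,0],"turn": [0,0,0.92],"fingers": 1},
  {"dp": [0,0,0],"turn": [0,0,0.92],"fingers": 1},
  {"dp": [0,0,0],"turn": [0,0,0.92],"fingers": 1},
  {"dp": [0,0,0],"turn": [0,0,0.92],"fingers": 1},
  {"dp": [0,0,0],"turn": [0,0,0],"fingers": 1},
])

```text
clock: 18.78
eef_pos: [520.9, -265.3, 105.6]
tcp_rot: [3.14, 0.0, 0.927]
contact_force: [-5.4, -0.6, 8.5]
opening: 0.157
grasp_force: 32.5
```

>>> play_rows([
  {"dp": [0,0,0],"turn": [0,0,0],"fingers": 1},
  {"dp": [0,0,0],"turn": [0,0,0],"fingers": 0.4},
  {"dp": [0,0,0],"turn": [0,0,0],"fingers": 0.4},
  {"dp": [0,0,0],"turn": [0,0,0],"fingers": 0.4},
])

```text
clock: 19.12
eef_pos: [521.3, -264.9, 104.4]
tcp_rot: [3.14, -0.0, 0.933]
contact_force: [-0.5, 0.4, 0.2]
opening: 0.574
grasp_force: 0.0
```

>>> play_rows([
  {"dp": [0,0,-0.9],"turn": [0,0,0],"fingers": 0.4},
  {"dp": [0,0,-0.9],"turn": [0,0,0],"fingers": 0.4},
  {"dp": [0,0,-0.9],"turn": [0,0,0],"fingers": 0.4},
  {"dp": [0,0,0],"turn": [0,0,0],"fingers": 0.4},
  {"dp": [0,0,0],"turn": [0,0,0],"fingers": 0.4},
])

```text
clock: 19.53
eef_pos: [522.3, -265.4, 214.2]
tcp_rot: [3.136, -0.001, 0.933]
contact_force: [-0.5, -0.1, 0.0]
opening: 0.602
grasp_force: 0.0
```

Run:
```python
from rig import r
from h import *
f=r.grab_frame("wrist")
s=r.sense();print(s["clock"],s["eef_pos"],s["tcp_rot"],np.abs(s["qvel"]).max())
lines(f)
```

```text
19.5833 [ 521.12610751 -264.76779312  212.31551806] [ 3.13992991e+00 -3.52535538e-04  9.33427873e-01] 0.029740599081388413
red [366.7 116. ] 2155 [ 623.7 -242.4  112. ]
   line 67 [360.6 114.3] [ 616.5 -236.5] len 15.5 yaw mod pi 2.514
red [172.5 128.3] 1840 [ 498.6 -160.7  112. ]
   line 78 [180.2 126.9] [ 508.2 -166.9] len 15.2 yaw mod pi 2.511
blk [265.2  27.8] 2148 [ 601.4 -142.5  112. ]
   line 62 [263.   29.8] [ 596.7 -147.4] len 15.4 yaw mod pi 0.942
blk [275.7 212.7] 2189 [ 522.1 -262.7  112. ]
   line 54 [276.1 207.8] [ 527.4 -256.1] len 14.3 yaw mod pi 0.933
grn [270.7 119. ] 2034 [ 562.3 -201.7   87. ]
```

All four bars read about 1.62 rad and the gripper is clear.

```bash
python3 -c "
from rig import r
print(r.sign_off())"
```

```text
the job is handed in; nothing more can be done
None
```

Job handed in at about 20 s: both reds went to half tight first, then both reds to full, then both blacks; the last camera check put all four bars at about 1.62 rad with the gripper clear (the hand-in returned no verdict).

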